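Line up the sample jars by height

TASK

Line the four lidded jars up by height on the strip, one standing centred on each disc: the tallest on the black disc, then each next shorter one along the row, so that the shortest ends on the white disc. Keep every jar upright, set each one down rather than dropping it, and leave the amber flask standing where it is.

Things in the scene. Friction and masses are not known exactly. Their poses are not given: they have to be found in the camera images.
- jar_red_mid (a point): White plastic straight-sided jar with a red screw lid and a paper label, the tallest: 110 mm tall, 50 mm in diameter, lid 18 mm high and as wide as the jar. Loose, closed, standing on the bench, 60 to 270 g. This point is on its axis, half-way up (55 mm above its underside); z points to the lid.
- jar_yellow_mid (a point): White plastic straight-sided jar with a yellow screw lid and a paper label, the second tallest: 92 mm tall, 46 mm in diameter, lid 18 mm high and as wide as the jar. Loose, closed, standing on the bench, 60 to 270 g. This point is on its axis, half-way up (46 mm above its underside); z points to the lid.
- jar_blue_mid (a point): White plastic straight-sided jar with a blue screw lid and a paper label, the third tallest: 74 mm tall, 42 mm in diameter, lid 18 mm high and as wide as the jar. Loose, closed, standing on the bench, 60 to 270 g. This point is on its axis, half-way up (37 mm above its underside); z points to the lid.
- jar_green_mid (a point): White plastic straight-sided jar with a green screw lid and a paper label, the shortest: 56 mm tall, 38 mm in diameter, lid 18 mm high and as wide as the jar. Loose, closed, standing on the bench, 60 to 270 g. This point is on its axis, half-way up (28 mm above its underside); z points to the lid.
- disc_black: Black disc at one end of the row (either end), where the row begins. The discs are 62 mm across and lie flush in the top of one fixed straight wooden strip (330 x 90 mm, top 12 mm above the bench), in one line, centres 80 mm apart. Origin: centre of its top face, z up; y runs along the strip.
- disc_grey1: One of two identical grey discs, the two middle places of the row; either of them may be the one next to the black disc. Size and origin as for the black disc.
- disc_grey2: One of two identical grey discs, the two middle places of the row; either of them may be the one next to the black disc. Size and origin as for the black disc.
- disc_white: White disc at the other end of the row from the black one. Size and origin as for the black disc.
- flask_mid (a point): Stoppered empty amber glass flask, conical, 116 mm tall, 70 mm across its foot, 28 to 34 mm across its neck (from 75 mm up), with a black stopper. Loose, stands among the jars; not part of the row, leave it be. This point is on its axis 58 mm above its underside; z up.
There are look-alikes about, which are no part of the job. Leave any pink or purple look-alike of the part that bears jar_blue_mid alone.

How it is judged:
By the outcome, as a careful person would: the job done as asked, in the order asked, and still so for the second after the job is handed in, with the robot touching nothing.
It also fails if it takes over 131 s, if anything falls off the work surface, if the arm or the gripper's body presses on something with over 40 N, if the wrist force passes 120 N, or if a joint passes its speed limit or range.

ROBOT

A 7-joint arm with a two-finger parallel gripper is mounted at the origin on the work surface. World frame = base frame: x ahead of the robot, y to its left, z up, the work surface at z = 0. Lengths are in m, angles in rad, forces in N, time in s.
With the tool pointing down it reaches from about 0.425 to 0.95 m from the base axis. Payload 16.7 kg.
Tool frame: the origin (TCP) lies at the centre of the arm's flange, where the gripper is bolted on; the fingertips stand 199 mm ahead of it and the grasp point (between the pads) lies 180 mm ahead of it; z points along the fingers, y is the line along which they close (so a half turn about z gives the same grasp; the last joint's range is limited). The gripper opens to 94 mm and grips with 3 to 60 N. Pads are 16 mm wide; open, the fingers measure 119 mm over their backs; the gripper's body (75 mm by 177 mm) begins 78 mm behind the grasp point.
Start: joints at [1.196, 0.426, 0.074, 1.606, -0.034, 1.111, -0.067], TCP at [0.15, -0.658, 0.405] pointing down, gripper open.
Joint ranges: [-2.85, 2.85], [-0.5, 2.14], [-1.23, 1.37], [0.21, 2.46], [-1.02, 4.16], [0.16, 2.05], [-2.73, 2.73]. Speed limits (rad/s): [1.89, 1.89, 2.39, 2.39, 3.01, 3.01, 3.01].

INTERFACE

Orientations are given as a rotation vector (axis times angle).
In Python, from rig import manip gives the robot as it stands.
- The arm moves only by the tool arm_command, never from a script. Its argument "plan" is a list of rows, each an object with "translation": the shift along the world's x, y, z in cm, a list of three; "rotation": the turn, a rotation vector about the world's x, y, z in degrees, a list of three. In form: [{"translation": [dx, dy, dz], "rotation": [ax, ay, az]}, ...]. A call has 1 to 12 rows; each row is the pose to reach, as a shift and turn from the pose commanded when the call began; what a row does not reach only later rows make up. A row lasts 1/10 s, in which the tool goes at most 50 mm and 8.59 degrees, less where a joint would pass 70% of its speed; a pose out of reach is approached as far as the arm can. A call with a gripper value outside its range is refused whole. "claw" is the gripper command: -1 is fully open, 1 is shut, values between are in proportion, set as the call begins (left out, the last holds). The fingers move at their own pace and stop on an object; the grip force is fixed at half the most. Time passes only in rows, so rows that repeat a pose let the fingers close. It gives the time, the measured TCP pose, the force, the opening and the grip force at its end, in the units of the state.
- manip.get_obs(): the state, without advancing time (a new reading comes with each control period).
- manip.capture(name): name is "scene" or "top" or "wrist"; returns a dict with "color" (400x640x3 uint8, blue, green, red), "depth" (400x640 float32, m along the optical axis (not along the pixel's ray), 0 where there is no reading), "fov_y" (degrees; the focal length in pixels is half the picture's height over the tangent of half this angle, whatever the lens; pixels are square), "cx", "cy" (the principal point, pixels), "dist" ([k1, k2, p1, p2, k3] as OpenCV has them; the pictures are not rectified), "world_from_camera" (4x4, takes a point from camera to world coordinates); the wrist camera has in their place "tool_from_camera" (4x4, takes a point from camera to tool coordinates, whose origin is the TCP and whose axes are the flange's). Camera axes: x right, y down, z forward; pixel columns grow to the right and rows downward; lengths in m; the calibration is good to about 2 mm. A picture is of the moment at which its call begins: read the wrist's pose just before it.
- manip.close_job(): hands the job in; it is judged then, once.
The state is a dict: "time": time; "q": joint angles; "joint_velocities": joint speeds; "joint_torque": joint torques, N m; "tool_pos": TCP position; "ee_rot": TCP orientation; "ft_force": force on the tool from outside, world axes, zero at the start; "wrist_torque": the same for the moment, N m; "width": finger opening in m; "grip_force": force on a finger pad.
Only numpy, scipy, OpenCV 4.12 (cv2) and the standard library are available. Lean on these libraries where they do the work, as an engineer would, in place of code of your own. Each camera call takes 0.05 s, during which the arm holds its last target. There are 200 camera calls.

## Working session

There is one attempt and no reset: what is moved stays moved. The work goes in short steps, Python scripts to look and compute and a tool call to move; the robot and the scene stay as the last step left them, time stands still between calls to the robot, and variables do not carry over. Pictures are saved under pics/ and viewed, at most 14 in all, crops included, and the job is handed in when it is done.

Besides the shell and the picture viewer there is one more tool, called after ">>>" as name(argument=value, ...), one argument or row to a line, values as JSON. arm_command: Moves the arm, as the interface text tells. Its arguments: {"type":"object","properties":{"plan":{"type":"array","items":{"type":"object","properties":{"translation":{"type":"array","items":{"type":"number"}},"rotation":{"type":"array","items":{"type":"number"}}}}},"claw":{"type":"number"}},"required":["plan"]}

```bash
mkdir -p pics; cat > h.py <<'E'
import numpy as np,cv2
from rig import manip
def K(c):
    h,w=c['color'].shape[:2]; f=h/2/np.tan(np.radians(c['fov_y'])/2)
    return np.array([[f,0,c['cx']],[0,f,c['cy']],[0,0,1]])
def wc(c,o):
    if 'world_from_camera' in c: return np.array(c['world_from_camera'])
    T=np.eye(4);T[:3,:3]=cv2.Rodrigues(np.array(o['ee_rot']))[0];T[:3,3]=o['tool_pos'];return T@np.array(c['tool_from_camera'])
def ray(c,T,px,z):
    u=cv2.undistortPoints(np.array(px,float).reshape(-1,1,2),K(c),np.array(c['dist'])).reshape(-1,2)
    d=np.c_[u,np.ones(len(u))]@T[:3,:3].T; o=T[:3,3]
    return o+d*((z-o[2])/d[:,2])[:,None]
def cap(n,fn=None):
    o=manip.get_obs();c=manip.capture(n)
    if fn: cv2.imwrite('pics/'+fn,c['color'])
    return c,wc(c,o),o
E
python3 - <<'E'
from h import *
for n in('top','scene'):
    c,T,o=cap(n,n+'1.png'); print(n,T.round(3).tolist(),c['fov_y'],c['dist'])
print({k:np.round(v,3).tolist() for k,v in o.items()})
E
```

```text
top [[0.012, -0.983, 0.182, 0.368], [-1.0, -0.012, 0.001, -0.009], [0.001, -0.182, -0.983, 1.026], [0.0, 0.0, 0.0, 1.0]] 46.067393928343826 [-0.1161534  0.         0.         0.         0.       ]
scene [[-0.305, 0.626, -0.718, 1.316], [0.952, 0.191, -0.238, 0.266], [-0.012, -0.756, -0.654, 0.778], [0.0, 0.0, 0.0, 1.0]] 50.93673175399523 [-0.02924646  0.          0.          0.          0.        ]
{'time': 0.05, 'q': [1.196, 0.427, 0.074, 1.607, -0.034, 1.111, -0.067], 'joint_velocities': [0.001, 0.002, 0.0, -0.001, 0.001, 0.001, 0.0], 'joint_torque': [0.01, -93.838, 3.682, -45.555, -0.049, 0.017, 0.0], 'tool_pos': [0.15, -0.658, 0.404], 'ee_rot': [-3.121, -0.352, 0.0], 'ft_force': [-0.455, -0.527, -0.624], 'wrist_torque': [0.045, -0.011, -0.043], 'grip_force': 0.0, 'width': 0.094}
```

View pics/top1.png

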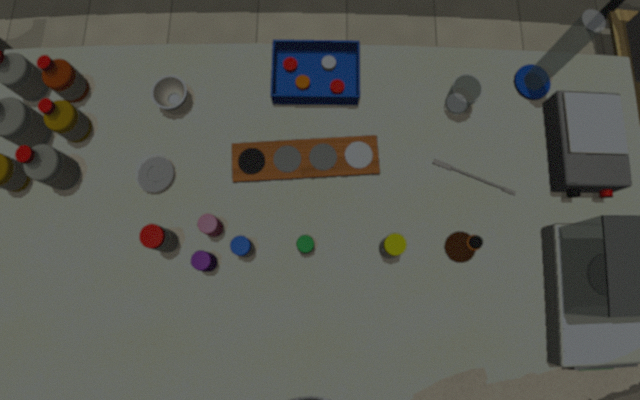

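View pics/scene1.png

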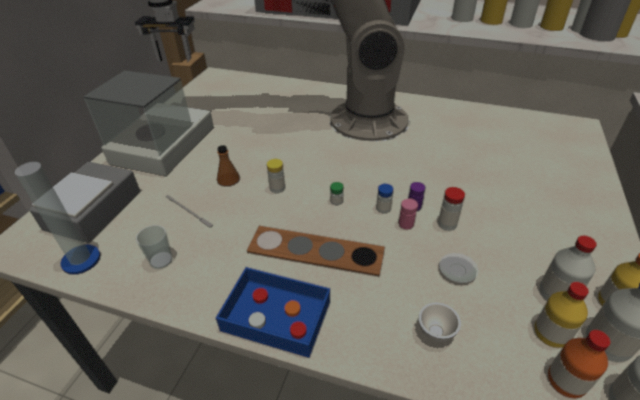

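The top view shows red lid (152,237), yellow (395,244), blue (241,246), green (305,244); look-alikes pink (208,224), purple (204,261); flask (462,246); black disc (252,161), greys (287,159), (322,157), white (358,155). The scene view agrees, with the blue jar at (385,198) between pink (408,214) and purple (416,195).

```bash
cat > m.py <<'E'
from h import *
def blob(c,p,r=16,tol=None):
    hsv=cv2.cvtColor(c['color'],cv2.COLOR_BGR2HSV).astype(int)
    s=hsv[p[1]-2:p[1]+3,p[0]-2:p[0]+3].reshape(-1,3); m0=np.median(s,0)
    if tol: # grey things
        m=(abs(hsv[...,2]-m0[2])<tol)&(hsv[...,1]<110)
    else:
        dh=abs(hsv[...,0]-m0[0]);dh=np.minimum(dh,180-dh);m=(dh<9)&(hsv[...,1]>m0[1]*.6)&(hsv[...,2]>m0[2]*.5)
    w=np.zeros(m.shape,np.uint8);cv2.circle(w,tuple(p),r,1,-1);m=(m&(w>0)).astype(np.uint8)
    n,l,st,ce=cv2.connectedComponentsWithStats(m);k=1+st[1:,4].argmax()
    return l==k,ce[k],st[k]
E
python3 - <<'E'
from m import *
H=dict(red=.110,yellow=.092,blue=.074,green=.056,pink=.074,purple=.074)
P=dict(red=(152,237),yellow=(395,244),blue=(241,246),green=(305,244),pink=(208,224),purple=(204,261))
S=dict(red=(453,193),yellow=(275,163),blue=(385,189),green=(337,187),pink=(408,205),purple=(417,187))
ct,Tt,_=cap('top');cs,Ts,_=cap('scene')
for k in P:
    # use lid's mid height for the centroid of lid
    m,ce,st=blob(ct,P[k]);a=ray(ct,Tt,[ce],H[k]-.004)[0]
    m,c2,s2=blob(cs,S[k]);b=ray(cs,Ts,[c2],H[k]-.006)[0]
    print(k,ce.round(1),st,a.round(4),c2.round(1),s2,b.round(4))
for k,p,t in(('black',(252,161),22),('g1',(287,159),14),('g2',(322,157),14),('white',(358,155),30)):
    m,ce,st=blob(ct,p,20,t);print(k,ce.round(1),st,ray(ct,Tt,[ce],.012)[0].round(4))
m,ce,st=blob(ct,(475,242),9,25);print('stopper',ce,ray(ct,Tt,[ce],.116)[0])
E
```

```text
red [151.4 235.7] [140 224  24  24 450] [0.468  0.3216 0.106 ] [454.4 194.8] [445 187  20  17 252] [0.4702 0.3224 0.104 ]
yellow [394.4 244.4] [384 234  22  22 382] [ 0.4594 -0.1638  0.088 ] [274.4 165.1] [267 159  16  14 179] [ 0.4636 -0.1636  0.086 ]
blue [240.2 245.4] [231 236  20  20 305] [0.4552 0.1481 0.07  ] [385.2 190. ] [379 184  14  13 146] [0.4586 0.1494 0.068 ]
green [304.9 243.7] [297 235  17  18 233] [0.4623 0.0165 0.052 ] [336.4 187.6] [331 183  12  11 109] [0.4657 0.0173 0.05  ]
pink [207.3 223.4] [198 214  20  20 310] [0.4996 0.2182 0.07  ] [408.5 209.5] [400 198  18  24 325] [0.5165 0.2204 0.068 ]
purple [200.9 260.1] [191 251  20  20 303] [0.4237 0.2277 0.07  ] [417.1 191.3] [410 183  15  20 213] [0.4394 0.2306 0.068 ]
black [251.3 160.8] [239 149  25  25 485] [0.6501 0.1407 0.012 ]
g1 [286.8 158.5] [273 145  28  28 605] [0.6563 0.0613 0.012 ]
g2 [322.6 156.5] [309 143  28  28 612] [ 0.6619 -0.0186  0.012 ]
white [358.2 154.5] [344 141  29  28 653] [ 0.6676 -0.0984  0.012 ]
stopper [475.73 241.68] [ 0.46318064 -0.32076404  0.116     ]
```

```bash
python3 - <<'E'
import cv2
a=cv2.imread('pics/top1.png')[205:285,130:290]; cv2.imwrite('pics/c1.png',cv2.resize(a,None,fx=5,fy=5,interpolation=cv2.INTER_CUBIC))
E
```

```text
(no output)
```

View pics/c1.png

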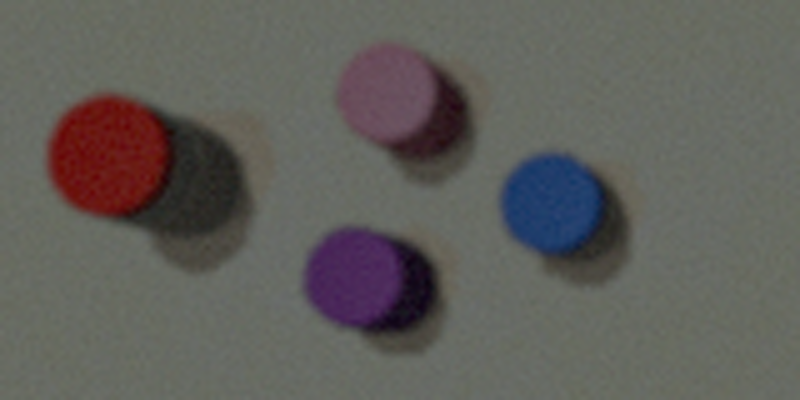

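The crop shows three candidates: pink (388,93), purple (355,277) and blue (551,203). Only blue has a white body, so it is the real jar, and the other two are to be left alone. Next I'll check the height of obstacles near the start.

```bash
python3 - <<'E'
from m import *
for n in('top','scene'):
    c,T,_=cap(n);d=c['depth'];v,u=np.nonzero(d>0)
    x=cv2.undistortPoints(np.c_[u,v].astype(float).reshape(-1,1,2),K(c),np.array(c['dist'])).reshape(-1,2)
    p=np.c_[x,np.ones(len(x))]*d[v,u][:,None]@T[:3,:3].T+T[:3,3]
    for y0 in np.arange(-.9,-.2,.1):
        print(n,round(y0,1),[round(float(np.percentile(q,99)),2) if len(q:=p[(p[:,1]>y0)&(p[:,1]<y0+.1)&(p[:,0]>x0)&(p[:,0]<x0+.1)&(p[:,2]<1)][:,2])>5 else None for x0 in np.arange(.0,.8,.1)])
E
```

```text
top -0.9 [None, None, None, None, None, None, None, None]
top -0.8 [None, 0.0, None, None, None, 0.0, 0.0, 0.01]
top -0.7 [None, 0.0, 0.07, 0.07, None, 0.08, 0.1, 0.1]
top -0.6 [None, 0.0, 0.07, 0.24, 0.24, 0.08, 0.09, 0.1]
top -0.5 [None, 0.0, 0.0, 0.0, 0.0, 0.01, 0.01, 0.0]
top -0.4 [None, 0.0, 0.0, 0.0, 0.12, 0.0, 0.01, 0.09]
top -0.3 [None, 0.0, 0.0, 0.0, 0.04, 0.0, 0.01, 0.07]
scene -0.9 [None, None, None, None, None, None, -0.74, -0.74]
scene -0.8 [0.01, 0.35, 0.35, 0.24, 0.24, 0.24, -0.74, 0.0]
scene -0.7 [0.01, 0.41, None, 0.24, 0.24, 0.24, 0.09, 0.09]
scene -0.6 [0.0, 0.35, 0.07, 0.24, 0.24, 0.23, 0.09, 0.09]
scene -0.5 [0.0, 0.0, 0.0, 0.0, 0.0, 0.0, 0.0, 0.0]
scene -0.4 [0.0, 0.0, 0.0, 0.0, 0.12, 0.0, 0.01, 0.09]
scene -0.3 [0.0, 0.0, 0.0, 0.0, 0.04, 0.0, 0.0, 0.07]
```

>>> arm_command(
  plan=[
    {"translation": [0,0,5],"rotation": [0,0,0]},
    {"translation": [0,0,10],"rotation": [0,0,0]},
    {"translation": [0,0,15],"rotation": [0,0,0]},
    {"translation": [2,4,17],"rotation": [0,0,8]},
    {"translation": [4,8,17],"rotation": [0,0,16]},
    {"translation": [7,12,17],"rotation": [0,0,24]},
    {"translation": [10,16,17],"rotation": [0,0,32]},
    {"translation": [14,20,17],"rotation": [0,0,40]},
    {"translation": [17,24,17],"rotation": [0,0,48]},
    {"translation": [20,28,17],"rotation": [0,0,56]},
    {"translation": [23,32,17],"rotation": [0,0,64]},
    {"translation": [26,36,17],"rotation": [0,0,72]},
  ],
  claw=-1,
)

```text
time: 1.5
tool_pos: [0.4072, -0.3013, 0.5749]
ee_rot: [2.312, 2.126, -0.0]
ft_force: [0.4, 0.4, 0.2]
width: 0.0939
grip_force: 0.0
```

>>> arm_command(
  plan=[
    {"translation": [2,4.5,0],"rotation": [0,0,5]},
    {"translation": [4,9,0],"rotation": [0,0,9.3]},
    {"translation": [5.1,13.4,-4],"rotation": [0,0,9.3]},
    {"translation": [5.1,13.4,-9],"rotation": [0,0,9.3]},
    {"translation": [5.1,13.4,-14],"rotation": [0,0,9.3]},
    {"translation": [5.1,13.4,-17.5],"rotation": [0,0,9.3]},
    {"translation": [5.1,13.4,-17.5],"rotation": [0,0,9.3]},
    {"translation": [5.1,13.4,-17.5],"rotation": [0,0,9.3]},
  ],
)

```text
time: 2.3
tool_pos: [0.4579, -0.1693, 0.4007]
ee_rot: [-2.139, -2.301, -0.0]
ft_force: [0.4, -0.4, 0.7]
width: 0.0938
grip_force: 0.0
```

```bash
python3 - <<'E'
from h import *
c,T,o=cap('wrist','w1.png');print(o['tool_pos'],o['ee_rot'],np.round(o['q'],2),T.round(3))
E
```

```text
[ 0.45788188 -0.16927256  0.40066589] [-2.13850341e+00 -2.30063783e+00 -1.07739953e-04] [ 0.66  0.16 -0.47  1.99  0.08  1.01  0.22] [[ 0.997  0.07   0.018  0.452]
 [ 0.073 -0.965 -0.253 -0.096]
 [-0.001  0.254 -0.967  0.381]
 [ 0.     0.     0.     1.   ]]
```

View pics/w1.png

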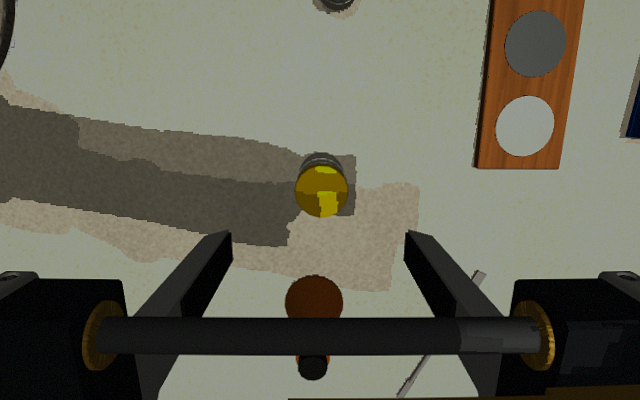

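The wrist view shows the yellow lid at (321,192), the white disc at (525,126) and the flask at (313,310), behind and clear of the fingers.

```bash
cat > w.py <<'E'
from m import *
import sys
# usage: w.py height u v [tol]
c,T,o=cap('wrist')
h=float(sys.argv[1]);p=(int(sys.argv[2]),int(sys.argv[3]))
m,ce,st=blob(c,p,60,int(sys.argv[4]) if len(sys.argv)>4 else None)
q=cv2.findContours(m.astype(np.uint8),0,1)[0];q=max(q,key=cv2.contourArea);e=cv2.fitEllipse(q)
r=ray(c,T,[ce,e[0]],h)
d=ray(c,T,[(e[0][0]-e[1][1]/2,e[0][1]),(e[0][0]+e[1][1]/2,e[0][1])],h);print('px',ce.round(1),st,'centroid',r[0].round(4),'ellipse',r[1].round(4),'dia',np.linalg.norm(d[1]-d[0]).round(4))
print('tcp',np.round(o['tool_pos'],4),'shift cm',((r[1]-o['tool_pos'])[:2]*100).round(2))
E
python3 w.py .090 321 200
```

```text
px [320.  190.1] [ 294  165   53   52 2111] centroid [ 0.4593 -0.1651  0.09  ] ellipse [ 0.4593 -0.1651  0.09  ] dia 0.0437
tcp [ 0.4582 -0.1694  0.4017] shift cm [0.1  0.43]
```

>>> arm_command(
  plan=[
    {"translation": [0.1,0.4,-4],"rotation": [0,0,0]},
    {"translation": [0.1,0.4,-8],"rotation": [0,0,0]},
    {"translation": [0.1,0.4,-12],"rotation": [0,0,0]},
    {"translation": [0.1,0.4,-14.5],"rotation": [0,0,0]},
    {"translation": [0.1,0.4,-16],"rotation": [0,0,0]},
    {"translation": [0.1,0.4,-16],"rotation": [0,0,0]},
    {"translation": [0.1,0.4,-16],"rotation": [0,0,0]},
  ],
)

```text
time: 3.1
tool_pos: [0.4595, -0.1655, 0.2413]
ee_rot: [2.138, 2.299, 0.001]
ft_force: [-0.0, 0.1, 0.8]
width: 0.094
grip_force: 0.0
```

>>> arm_command(
  plan=[
    {"translation": [0,0,0],"rotation": [0,0,0]},
    {"translation": [0,0,0],"rotation": [0,0,0]},
    {"translation": [0,0,0],"rotation": [0,0,0]},
    {"translation": [0,0,0],"rotation": [0,0,0]},
    {"translation": [0,0,0],"rotation": [0,0,0]},
    {"translation": [0,0,0],"rotation": [0,0,0]},
    {"translation": [0,0,0],"rotation": [0,0,0]},
    {"translation": [0,0,0],"rotation": [0,0,0]},
    {"translation": [0,0,0],"rotation": [0,0,0]},
    {"translation": [0,0,0],"rotation": [0,0,0]},
  ],
  claw=1,
)

```text
time: 4.1
tool_pos: [0.4586, -0.1652, 0.2397]
ee_rot: [2.139, 2.301, 0.0]
ft_force: [1.1, 0.7, 0.3]
width: 0.0457
grip_force: 30.0
```

>>> arm_command(
  plan=[
    {"translation": [0,0,2],"rotation": [0,0,0]},
    {"translation": [0,0,6],"rotation": [0,0,0]},
    {"translation": [0,0,11],"rotation": [0,0,0]},
    {"translation": [0,0,15],"rotation": [0,0,0]},
    {"translation": [3,3.4,16],"rotation": [0,0,0]},
    {"translation": [6,6.9,16],"rotation": [0,0,0]},
    {"translation": [9,10.3,16],"rotation": [0,0,0]},
    {"translation": [12,13.8,16],"rotation": [0,0,0]},
    {"translation": [15,17.2,16],"rotation": [0,0,0]},
    {"translation": [18,20.6,16],"rotation": [0,0,0]},
    {"translation": [19.7,22.6,16],"rotation": [0,0,0]},
    {"translation": [19.7,22.6,16],"rotation": [0,0,0]},
  ],
)

```text
time: 5.3
tool_pos: [0.6566, 0.0646, 0.3986]
ee_rot: [-2.132, -2.304, -0.001]
ft_force: [0.3, 0.8, -1.0]
width: 0.0457
grip_force: 30.0
```

```bash
python3 - <<'E'
from h import *
c,T,o=cap('wrist','w2.png');print(o['tool_pos'],o['ft_force'],o['width'])
E
```

```text
[0.65657619 0.06458881 0.39857741] [ 0.32952284  0.7955219  -1.0399283 ] 0.04572666808904778
```

View pics/w2.png

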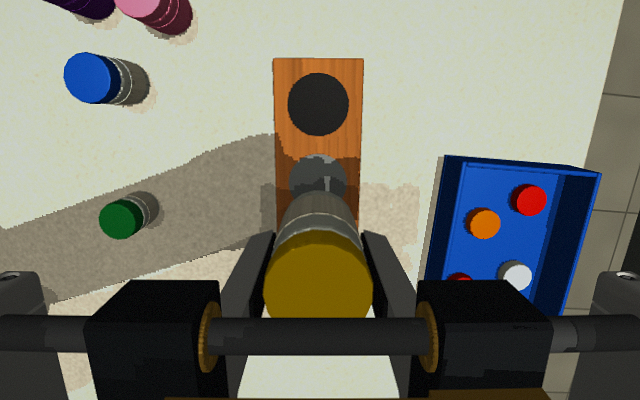

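The wrist view shows the yellow jar held upright, the black disc at (318,104) and the strip edges parallel to the hand, so the angle is right.

```bash
python3 w.py .012 318 104 22
```

```text
px [318.6 101.5] [ 289   71   61   62 2992] centroid [0.649  0.1409 0.012 ] ellipse [0.6491 0.1409 0.012 ] dia 0.0621
tcp [0.6558 0.0626 0.3986] shift cm [-0.68  7.83]
```

>>> arm_command(
  plan=[
    {"translation": [0,-0.2,-4],"rotation": [0,0,0]},
    {"translation": [0,-0.2,-8],"rotation": [0,0,0]},
    {"translation": [0,-0.2,-11],"rotation": [0,0,0]},
    {"translation": [0,-0.2,-13],"rotation": [0,0,0]},
    {"translation": [0,-0.2,-13.8],"rotation": [0,0,0]},
    {"translation": [0,-0.2,-14.2],"rotation": [0,0,0]},
    {"translation": [0,-0.2,-14.2],"rotation": [0,0,0]},
    {"translation": [0,-0.2,-14.2],"rotation": [0,0,0]},
    {"translation": [0,-0.2,-14.2],"rotation": [0,0,0]},
  ],
)

```text
time: 6.3
tool_pos: [0.6558, 0.0588, 0.2588]
ee_rot: [2.138, 2.3, 0.002]
ft_force: [-0.4, -0.3, -2.1]
width: 0.0456
grip_force: 30.0
```

```bash
python3 - <<'E'
from h import *
for i in range(4):
    c,T,o=cap('scene');print(np.round(o['tool_pos'],4),np.round(o['ft_force'],2))
E
```

```text
[0.6558 0.0588 0.2588] [-0.35 -0.33 -2.09]
[0.6557 0.0588 0.2586] [ 0.37 -0.45 -0.81]
[0.6557 0.0588 0.2585] [-0.91 -0.34 -1.83]
[0.6556 0.0588 0.2583] [-0.25  0.84 -2.03]
```

>>> arm_command(
  plan=[
    {"translation": [0,0.15,-0.3],"rotation": [0,0,0]},
    {"translation": [0,0.15,-0.5],"rotation": [0,0,0]},
    {"translation": [0,0.15,-0.5],"rotation": [0,0,0]},
    {"translation": [0,0.15,-0.5],"rotation": [0,0,0]},
  ],
)

```text
time: 6.9
tool_pos: [0.6555, 0.0603, 0.2525]
ee_rot: [-2.139, -2.301, 0.0]
ft_force: [0.7, 0.4, -1.7]
width: 0.0456
grip_force: 30.0
```

>>> arm_command(
  plan=[
    {"translation": [0,0,-0.1],"rotation": [0,0,0]},
    {"translation": [0,0,-0.1],"rotation": [0,0,0]},
    {"translation": [0,0,-0.1],"rotation": [0,0,0]},
  ],
)

```text
time: 7.2
tool_pos: [0.6556, 0.0603, 0.2518]
ee_rot: [2.139, 2.301, 0.0]
ft_force: [0.2, -0.2, 0.2]
width: 0.0458
grip_force: 30.0
```

>>> arm_command(
  plan=[
    {"translation": [0,0,0],"rotation": [0,0,0]},
    {"translation": [0,0,0],"rotation": [0,0,0]},
    {"translation": [0,0,0],"rotation": [0,0,0]},
    {"translation": [0,0,0],"rotation": [0,0,0]},
    {"translation": [0,0,0],"rotation": [0,0,0]},
    {"translation": [0,0,0],"rotation": [0,0,0]},
    {"translation": [0,0,0],"rotation": [0,0,0]},
    {"translation": [0,0,0],"rotation": [0,0,0]},
  ],
  claw=-1,
)

```text
time: 8.0
tool_pos: [0.6555, 0.0603, 0.2517]
ee_rot: [-2.139, -2.301, -0.0]
ft_force: [0.5, 0.4, 0.7]
width: 0.0941
grip_force: 0.0
```

>>> arm_command(
  plan=[
    {"translation": [0,0,5],"rotation": [0,0,0]},
    {"translation": [0,0,10],"rotation": [0,0,0]},
    {"translation": [0,0,15],"rotation": [0,0,0]},
    {"translation": [-2.8,4,16],"rotation": [0,0,0]},
    {"translation": [-5.6,8,16],"rotation": [0,0,0]},
    {"translation": [-8.4,12,16],"rotation": [0,0,0]},
    {"translation": [-11.2,16,16],"rotation": [0,0,0]},
    {"translation": [-14,20,16],"rotation": [0,0,0]},
    {"translation": [-16.8,23.5,16],"rotation": [0,0,0]},
    {"translation": [-18.6,26.2,16],"rotation": [0,0,0]},
    {"translation": [-18.6,26.2,16],"rotation": [0,0,0]},
    {"translation": [-18.6,26.2,16],"rotation": [0,0,0]},
  ],
)

```text
time: 9.2
tool_pos: [0.4693, 0.3226, 0.4118]
ee_rot: [2.137, 2.302, 0.0]
ft_force: [0.4, -0.0, -0.1]
width: 0.0936
grip_force: 0.0
```

```bash
sed -i 's/^h=/cv2.imwrite("pics\/last.png",c["color"]);h=/' w.py; python3 w.py .109 321 195
```

```text
px [317.5 191.1] [ 287  170   55   57 1523] centroid [0.4677 0.3282 0.109 ] ellipse [0.4668 0.3244 0.109 ] dia 0.0456
tcp [0.4693 0.3226 0.4118] shift cm [-0.25  0.18]
```

```bash
sed -i 's/m0\[2\]\*\.5/m0[2]*.2/' m.py; python3 w.py .109 315 198
```

```text
px [315.2 196. ] [ 286  166   59   60 2753] centroid [0.4668 0.323  0.109 ] ellipse [0.4668 0.323  0.109 ] dia 0.0485
tcp [0.47   0.3217 0.4116] shift cm [-0.32  0.13]
```

View pics/last.png

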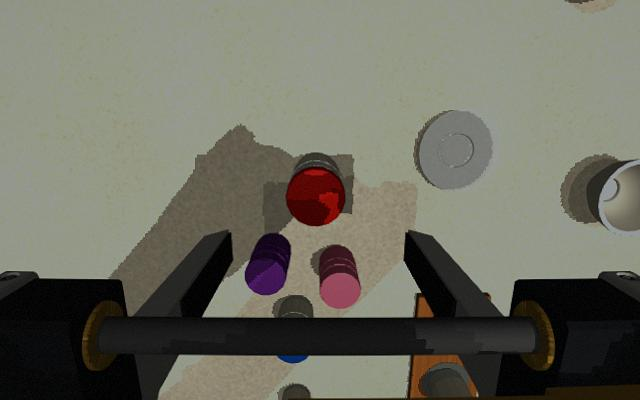

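The red lid is at (315,196), with purple (268,264) and pink (338,275) clear of the fingers' path.

>>> arm_command(
  plan=[
    {"translation": [-0.3,0.1,-4],"rotation": [0,0,0]},
    {"translation": [-0.3,0.1,-8],"rotation": [0,0,0]},
    {"translation": [-0.3,0.1,-12],"rotation": [0,0,0]},
    {"translation": [-0.3,0.1,-14.5],"rotation": [0,0,0]},
    {"translation": [-0.3,0.1,-15.7],"rotation": [0,0,0]},
    {"translation": [-0.3,0.1,-15.7],"rotation": [0,0,0]},
    {"translation": [-0.3,0.1,-15.7],"rotation": [0,0,0]},
  ],
)

```text
time: 10.0
tool_pos: [0.4672, 0.3232, 0.2556]
ee_rot: [2.14, 2.3, 0.002]
ft_force: [0.7, 0.0, 1.0]
width: 0.0937
grip_force: 0.0
```

>>> arm_command(
  plan=[
    {"translation": [0,0,0],"rotation": [0,0,0]},
    {"translation": [0,0,0],"rotation": [0,0,0]},
    {"translation": [0,0,0],"rotation": [0,0,0]},
    {"translation": [0,0,0],"rotation": [0,0,0]},
    {"translation": [0,0,0],"rotation": [0,0,0]},
    {"translation": [0,0,0],"rotation": [0,0,0]},
    {"translation": [0,0,0],"rotation": [0,0,0]},
    {"translation": [0,0,0],"rotation": [0,0,0]},
    {"translation": [0,0,0],"rotation": [0,0,0]},
  ],
  claw=1,
)

```text
time: 10.9
tool_pos: [0.4666, 0.3234, 0.2548]
ee_rot: [2.139, 2.301, 0.0]
ft_force: [0.9, -0.0, 2.6]
width: 0.0499
grip_force: 30.0
```

>>> arm_command(
  plan=[
    {"translation": [0,0,2],"rotation": [0,0,0]},
    {"translation": [0,0,6],"rotation": [0,0,0]},
    {"translation": [0,0,11],"rotation": [0,0,0]},
    {"translation": [0,0,15],"rotation": [0,0,0]},
    {"translation": [3.2,-3.2,16],"rotation": [0,0,0]},
    {"translation": [6.5,-6.5,16],"rotation": [0,0,0]},
    {"translation": [9.8,-9.8,16],"rotation": [0,0,0]},
    {"translation": [13,-13,16],"rotation": [0,0,0]},
    {"translation": [16.2,-16.2,16],"rotation": [0,0,0]},
    {"translation": [18.3,-18.2,16],"rotation": [0,0,0]},
    {"translation": [18.3,-18.2,13],"rotation": [0,0,0]},
    {"translation": [18.3,-18.2,9],"rotation": [0,0,0]},
  ],
)

```text
time: 12.1
tool_pos: [0.6504, 0.1404, 0.3448]
ee_rot: [2.14, 2.298, 0.003]
ft_force: [0.6, 0.1, -3.1]
width: 0.0498
grip_force: 30.0
```

>>> arm_command(
  plan=[
    {"translation": [0,0,-3],"rotation": [0,0,0]},
    {"translation": [0,0,-5.5],"rotation": [0,0,0]},
    {"translation": [0,0,-6.7],"rotation": [0,0,0]},
    {"translation": [0,0,-7.2],"rotation": [0,0,0]},
    {"translation": [0,0,-7.2],"rotation": [0,0,0]},
    {"translation": [0,0,-7.2],"rotation": [0,0,0]},
    {"translation": [0,0,-7.2],"rotation": [0,0,0]},
  ],
)

```text
time: 12.8
tool_pos: [0.6499, 0.1414, 0.2739]
ee_rot: [2.138, 2.3, 0.002]
ft_force: [-0.6, -0.2, -3.2]
width: 0.0495
grip_force: 30.0
```

>>> arm_command(
  plan=[
    {"translation": [0,0,-0.2],"rotation": [0,0,0]},
    {"translation": [0,0,-0.4],"rotation": [0,0,0]},
    {"translation": [0,0,-0.5],"rotation": [0,0,0]},
    {"translation": [0,0,-0.5],"rotation": [0,0,0]},
    {"translation": [0,0,-0.5],"rotation": [0,0,0]},
  ],
)

```text
time: 13.3
tool_pos: [0.6495, 0.1413, 0.2676]
ee_rot: [-2.139, -2.301, 0.0]
ft_force: [-0.4, 0.6, -2.6]
width: 0.0496
grip_force: 30.0
```

>>> arm_command(
  plan=[
    {"translation": [0,0,-0.1],"rotation": [0,0,0]},
    {"translation": [0,0,-0.1],"rotation": [0,0,0]},
    {"translation": [0,0,-0.1],"rotation": [0,0,0]},
  ],
)

```text
time: 13.6
tool_pos: [0.6496, 0.1414, 0.2668]
ee_rot: [2.139, 2.301, 0.0]
ft_force: [0.5, -0.6, 0.2]
width: 0.0499
grip_force: 30.0
```

>>> arm_command(
  plan=[
    {"translation": [0,0,0],"rotation": [0,0,0]},
    {"translation": [0,0,0],"rotation": [0,0,0]},
    {"translation": [0,0,0],"rotation": [0,0,0]},
    {"translation": [0,0,0],"rotation": [0,0,0]},
    {"translation": [0,0,0],"rotation": [0,0,0]},
    {"translation": [0,0,0],"rotation": [0,0,0]},
    {"translation": [0,0,0],"rotation": [0,0,0]},
    {"translation": [0,0,0],"rotation": [0,0,0]},
  ],
  claw=-1,
)

```text
time: 14.4
tool_pos: [0.6495, 0.1413, 0.2666]
ee_rot: [-2.139, -2.301, 0.0]
ft_force: [0.3, 0.6, -0.6]
width: 0.0942
grip_force: 0.0
```

>>> arm_command(
  plan=[
    {"translation": [0,0,5],"rotation": [0,0,0]},
    {"translation": [0,0,10],"rotation": [0,0,0]},
    {"translation": [0,0,14],"rotation": [0,0,0]},
    {"translation": [-4,0,14],"rotation": [0,0,0]},
    {"translation": [-8,0,14],"rotation": [0,0,0]},
    {"translation": [-12,0.4,14],"rotation": [0,0,0]},
    {"translation": [-16,0.7,13],"rotation": [0,0,0]},
    {"translation": [-19.3,0.7,12],"rotation": [0,0,0]},
    {"translation": [-19.3,0.7,12],"rotation": [0,0,0]},
    {"translation": [-19.3,0.7,12],"rotation": [0,0,0]},
  ],
)

```text
time: 15.4
tool_pos: [0.4564, 0.1483, 0.3871]
ee_rot: [2.138, 2.3, 0.0]
ft_force: [0.8, 0.5, 0.7]
width: 0.0942
grip_force: 0.0
```

```bash
python3 w.py .073 320 182
```

```text
px [316.4 192.5] [ 293  169   48   48 1798] centroid [0.4543 0.1497 0.073 ] ellipse [0.4543 0.1497 0.073 ] dia 0.0408
tcp [0.4564 0.1483 0.3871] shift cm [-0.2   0.15]
```

View pics/last.png

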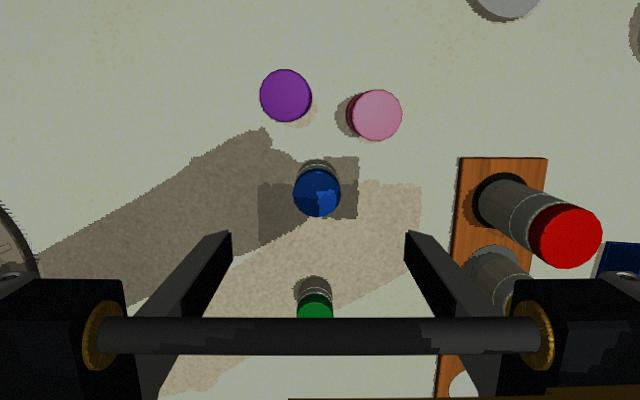

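The blue lid is at (316,192), with purple (285,96) and pink (376,115) well clear. The red jar stands centred on the black disc at (500,200).

>>> arm_command(
  plan=[
    {"translation": [-0.2,0.1,-4],"rotation": [0,0,0]},
    {"translation": [-0.2,0.1,-8],"rotation": [0,0,0]},
    {"translation": [-0.2,0.1,-12],"rotation": [0,0,0]},
    {"translation": [-0.2,0.1,-14.5],"rotation": [0,0,0]},
    {"translation": [-0.2,0.1,-15.5],"rotation": [0,0,0]},
    {"translation": [-0.2,0.1,-15.5],"rotation": [0,0,0]},
    {"translation": [-0.2,0.1,-15.5],"rotation": [0,0,0]},
  ],
)

```text
time: 16.15
tool_pos: [0.4553, 0.1497, 0.2326]
ee_rot: [2.139, 2.3, 0.002]
ft_force: [-0.4, 0.6, -0.8]
width: 0.0941
grip_force: 0.0
```

>>> arm_command(
  plan=[
    {"translation": [0,0,0],"rotation": [0,0,0]},
    {"translation": [0,0,0],"rotation": [0,0,0]},
    {"translation": [0,0,0],"rotation": [0,0,0]},
    {"translation": [0,0,0],"rotation": [0,0,0]},
    {"translation": [0,0,0],"rotation": [0,0,0]},
    {"translation": [0,0,0],"rotation": [0,0,0]},
    {"translation": [0,0,0],"rotation": [0,0,0]},
    {"translation": [0,0,0],"rotation": [0,0,0]},
    {"translation": [0,0,0],"rotation": [0,0,0]},
  ],
  claw=1,
)

```text
time: 17.05
tool_pos: [0.4545, 0.1493, 0.2317]
ee_rot: [-2.139, -2.301, 0.0]
ft_force: [-0.3, -0.6, 0.8]
width: 0.0414
grip_force: 30.0
```

>>> arm_command(
  plan=[
    {"translation": [0,0,2],"rotation": [0,0,0]},
    {"translation": [0,0,6],"rotation": [0,0,0]},
    {"translation": [0,0,11],"rotation": [0,0,0]},
    {"translation": [0,0,16],"rotation": [0,0,0]},
    {"translation": [3.5,-3,17],"rotation": [0,0,0]},
    {"translation": [7,-6,17],"rotation": [0,0,0]},
    {"translation": [10.5,-9,17],"rotation": [0,0,0]},
    {"translation": [14,-12,17],"rotation": [0,0,0]},
    {"translation": [17.5,-15,17],"rotation": [0,0,0]},
    {"translation": [20.7,-16.8,17],"rotation": [0,0,0]},
    {"translation": [20.7,-16.8,16],"rotation": [0,0,0]},
    {"translation": [20.7,-16.8,13],"rotation": [0,0,0]},
  ],
)

```text
time: 18.25
tool_pos: [0.6626, -0.019, 0.3626]
ee_rot: [2.139, 2.298, 0.004]
ft_force: [-0.0, 1.5, -1.7]
width: 0.0416
grip_force: 30.0
```

>>> arm_command(
  plan=[
    {"translation": [0,0,-4],"rotation": [0,0,0]},
    {"translation": [0,0,-8],"rotation": [0,0,0]},
    {"translation": [0,0,-10],"rotation": [0,0,0]},
    {"translation": [0,0,-11],"rotation": [0,0,0]},
    {"translation": [0,0,-11.2],"rotation": [0,0,0]},
    {"translation": [0,0,-11.2],"rotation": [0,0,0]},
    {"translation": [0,0,-11.2],"rotation": [0,0,0]},
    {"translation": [0,0,-11.2],"rotation": [0,0,0]},
  ],
)

```text
time: 19.05
tool_pos: [0.6619, -0.0187, 0.2509]
ee_rot: [2.138, 2.3, 0.002]
ft_force: [0.8, -0.4, -1.0]
width: 0.0415
grip_force: 30.0
```

>>> arm_command(
  plan=[
    {"translation": [0,0,-0.2],"rotation": [0,0,0]},
    {"translation": [0,0,-0.4],"rotation": [0,0,0]},
    {"translation": [0,0,-0.5],"rotation": [0,0,0]},
    {"translation": [0,0,-0.5],"rotation": [0,0,0]},
    {"translation": [0,0,-0.5],"rotation": [0,0,0]},
  ],
)

```text
time: 19.55
tool_pos: [0.6615, -0.0187, 0.2446]
ee_rot: [-2.139, -2.301, 0.0]
ft_force: [-0.2, 0.7, -1.8]
width: 0.0415
grip_force: 30.0
```

>>> arm_command(
  plan=[
    {"translation": [0,0,-0.1],"rotation": [0,0,0]},
    {"translation": [0,0,-0.1],"rotation": [0,0,0]},
    {"translation": [0,0,-0.1],"rotation": [0,0,0]},
  ],
)

```text
time: 19.85
tool_pos: [0.6616, -0.0187, 0.2438]
ee_rot: [2.139, 2.301, 0.0]
ft_force: [0.4, 0.3, -0.2]
width: 0.0413
grip_force: 30.0
```

>>> arm_command(
  plan=[
    {"translation": [0,0,0],"rotation": [0,0,0]},
    {"translation": [0,0,0],"rotation": [0,0,0]},
    {"translation": [0,0,0],"rotation": [0,0,0]},
    {"translation": [0,0,0],"rotation": [0,0,0]},
    {"translation": [0,0,0],"rotation": [0,0,0]},
    {"translation": [0,0,0],"rotation": [0,0,0]},
    {"translation": [0,0,0],"rotation": [0,0,0]},
    {"translation": [0,0,0],"rotation": [0,0,0]},
  ],
  claw=-1,
)

```text
time: 20.65
tool_pos: [0.6615, -0.0187, 0.2437]
ee_rot: [-2.139, -2.301, 0.0]
ft_force: [-0.1, -0.1, -0.0]
width: 0.0939
grip_force: 0.0
```

>>> arm_command(
  plan=[
    {"translation": [0,0,5],"rotation": [0,0,0]},
    {"translation": [0,0,10],"rotation": [0,0,0]},
    {"translation": [0,0,14],"rotation": [0,0,0]},
    {"translation": [-4,0.5,14],"rotation": [0,0,0]},
    {"translation": [-8,1,14],"rotation": [0,0,0]},
    {"translation": [-12,2,14],"rotation": [0,0,0]},
    {"translation": [-16,3,13],"rotation": [0,0,0]},
    {"translation": [-19.9,3.6,13],"rotation": [0,0,0]},
    {"translation": [-19.9,3.6,13],"rotation": [0,0,0]},
    {"translation": [-19.9,3.6,13],"rotation": [0,0,0]},
  ],
)

```text
time: 21.65
tool_pos: [0.4622, 0.0173, 0.3742]
ee_rot: [2.138, 2.3, 0.0]
ft_force: [1.3, -1.6, -0.2]
width: 0.0938
grip_force: 0.0
```

```bash
python3 w.py .055 320 190
```

```text
px [318.  192.5] [ 298  171   42   44 1417] centroid [0.4617 0.0174 0.055 ] ellipse [0.4617 0.0174 0.055 ] dia 0.037
tcp [0.4622 0.0173 0.3742] shift cm [-0.05  0.01]
```

View pics/last.png

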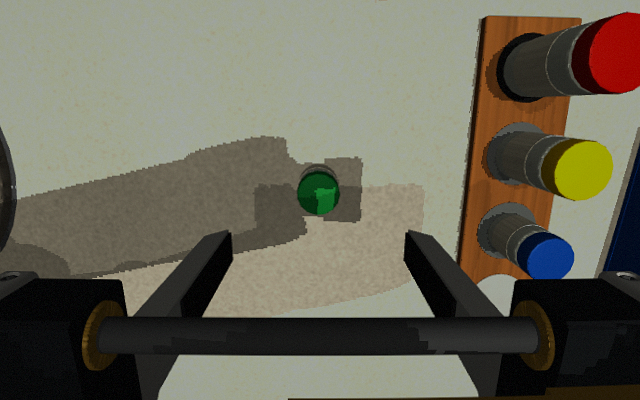

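The green lid is at (318,192). Red, yellow and blue stand on their discs at (525,70), (515,153) and (507,230).

>>> arm_command(
  plan=[
    {"translation": [0,0,-4],"rotation": [0,0,0]},
    {"translation": [0,0,-8],"rotation": [0,0,0]},
    {"translation": [0,0,-12],"rotation": [0,0,0]},
    {"translation": [0,0,-14.5],"rotation": [0,0,0]},
    {"translation": [0,0,-15.6],"rotation": [0,0,0]},
    {"translation": [0,0,-15.6],"rotation": [0,0,0]},
    {"translation": [0,0,-15.6],"rotation": [0,0,0]},
  ],
)

```text
time: 22.4
tool_pos: [0.4633, 0.0175, 0.2184]
ee_rot: [2.139, 2.301, 0.001]
ft_force: [-0.5, -0.5, 0.2]
width: 0.0938
grip_force: 0.0
```

>>> arm_command(
  plan=[
    {"translation": [0,0,0],"rotation": [0,0,0]},
    {"translation": [0,0,0],"rotation": [0,0,0]},
    {"translation": [0,0,0],"rotation": [0,0,0]},
    {"translation": [0,0,0],"rotation": [0,0,0]},
    {"translation": [0,0,0],"rotation": [0,0,0]},
    {"translation": [0,0,0],"rotation": [0,0,0]},
    {"translation": [0,0,0],"rotation": [0,0,0]},
    {"translation": [0,0,0],"rotation": [0,0,0]},
    {"translation": [0,0,0],"rotation": [0,0,0]},
    {"translation": [0,0,0],"rotation": [0,0,0]},
  ],
  claw=1,
)

```text
time: 23.4
tool_pos: [0.4625, 0.0173, 0.2177]
ee_rot: [-2.139, -2.301, 0.0]
ft_force: [0.1, -0.4, 0.9]
width: 0.0374
grip_force: 30.0
```

>>> arm_command(
  plan=[
    {"translation": [0,0,2],"rotation": [0,0,0]},
    {"translation": [0,0,6],"rotation": [0,0,0]},
    {"translation": [0,0,11],"rotation": [0,0,0]},
    {"translation": [0,0,16],"rotation": [0,0,0]},
    {"translation": [3.5,-3,17],"rotation": [0,0,0]},
    {"translation": [7,-6,17],"rotation": [0,0,0]},
    {"translation": [10.5,-9,17],"rotation": [0,0,0]},
    {"translation": [14,-11,17],"rotation": [0,0,0]},
    {"translation": [17.5,-11.6,17],"rotation": [0,0,0]},
    {"translation": [20.5,-11.6,17],"rotation": [0,0,0]},
    {"translation": [20.5,-11.6,16],"rotation": [0,0,0]},
    {"translation": [20.5,-11.6,13],"rotation": [0,0,0]},
  ],
)

```text
time: 24.6
tool_pos: [0.6686, -0.0983, 0.3487]
ee_rot: [2.137, 2.3, 0.004]
ft_force: [0.8, 0.5, -0.7]
width: 0.0376
grip_force: 30.0
```

>>> arm_command(
  plan=[
    {"translation": [0,0,-4],"rotation": [0,0,0]},
    {"translation": [0,0,-8],"rotation": [0,0,0]},
    {"translation": [0,0,-10],"rotation": [0,0,0]},
    {"translation": [0,0,-11],"rotation": [0,0,0]},
    {"translation": [0,0,-11.2],"rotation": [0,0,0]},
    {"translation": [0,0,-11.2],"rotation": [0,0,0]},
    {"translation": [0,0,-11.2],"rotation": [0,0,0]},
    {"translation": [0,0,-11.2],"rotation": [0,0,0]},
  ],
)

```text
time: 25.4
tool_pos: [0.6679, -0.0987, 0.2369]
ee_rot: [2.138, 2.3, 0.001]
ft_force: [0.3, 0.5, 0.3]
width: 0.0374
grip_force: 30.0
```

>>> arm_command(
  plan=[
    {"translation": [0,0,-0.2],"rotation": [0,0,0]},
    {"translation": [0,0,-0.4],"rotation": [0,0,0]},
    {"translation": [0,0,-0.5],"rotation": [0,0,0]},
    {"translation": [0,0,-0.5],"rotation": [0,0,0]},
    {"translation": [0,0,-0.5],"rotation": [0,0,0]},
  ],
)

```text
time: 25.9
tool_pos: [0.6675, -0.0987, 0.2306]
ee_rot: [-2.139, -2.301, 0.0]
ft_force: [-0.7, -0.1, -0.2]
width: 0.0375
grip_force: 30.0
```

>>> arm_command(
  plan=[
    {"translation": [0,0,-0.1],"rotation": [0,0,0]},
    {"translation": [0,0,-0.1],"rotation": [0,0,0]},
    {"translation": [0,0,-0.1],"rotation": [0,0,0]},
  ],
)

```text
time: 26.2
tool_pos: [0.6676, -0.0987, 0.2297]
ee_rot: [2.139, 2.301, 0.0]
ft_force: [0.3, -0.5, 0.2]
width: 0.0376
grip_force: 30.0
```

>>> arm_command(
  plan=[
    {"translation": [0,0,-0.03],"rotation": [0,0,0]},
    {"translation": [0,0,-0.03],"rotation": [0,0,0]},
  ],
)

```text
time: 26.4
tool_pos: [0.6676, -0.0987, 0.2297]
ee_rot: [2.139, 2.301, 0.0]
ft_force: [-1.2, 0.2, 4.4]
width: 0.0376
grip_force: 30.0
```

>>> arm_command(
  plan=[
    {"translation": [0,0,0],"rotation": [0,0,0]},
    {"translation": [0,0,0],"rotation": [0,0,0]},
    {"translation": [0,0,0],"rotation": [0,0,0]},
    {"translation": [0,0,0],"rotation": [0,0,0]},
    {"translation": [0,0,0],"rotation": [0,0,0]},
    {"translation": [0,0,0],"rotation": [0,0,0]},
    {"translation": [0,0,0],"rotation": [0,0,0]},
    {"translation": [0,0,0],"rotation": [0,0,0]},
  ],
  claw=-1,
)

```text
time: 27.2
tool_pos: [0.6675, -0.0987, 0.2294]
ee_rot: [-2.139, -2.301, 0.0]
ft_force: [-0.5, 0.3, 0.0]
width: 0.0936
grip_force: 0.0
```

>>> arm_command(
  plan=[
    {"translation": [0,0,4],"rotation": [0,0,0]},
    {"translation": [0,0,8],"rotation": [0,0,0]},
    {"translation": [0,0,13],"rotation": [0,0,0]},
    {"translation": [0,0,18],"rotation": [0,0,0]},
    {"translation": [-4,-3,20],"rotation": [0,0,0]},
    {"translation": [-8,-6,20],"rotation": [0,0,0]},
    {"translation": [-12,-9,20],"rotation": [0,0,0]},
    {"translation": [-16,-10,20],"rotation": [0,0,0]},
    {"translation": [-20,-10,20],"rotation": [0,0,0]},
    {"translation": [-22,-10,20],"rotation": [0,0,0]},
    {"translation": [-22,-10,20],"rotation": [0,0,0]},
    {"translation": [-22,-10,20],"rotation": [0,0,0]},
  ],
)

```text
time: 28.4
tool_pos: [0.4477, -0.1987, 0.4299]
ee_rot: [2.139, 2.3, 0.0]
ft_force: [0.0, 0.0, -0.7]
width: 0.0937
grip_force: 0.0
```

```bash
python3 - <<'E'
from m import *
ct,Tt,o=cap('top','top2.png');cs,Ts,_=cap('scene','scene2.png');print(o['tool_pos'])
for k,h,(x,y) in(('red',.122,(.6495,.1408)),('yellow',.104,(.6554,.061)),('blue',.086,(.6612,-.0187)),('green',.068,(.667,-.0985))):
    p=np.linalg.inv(Tt)@[x,y,h-.002,1];p=cv2.projectPoints(p[:3].reshape(1,3),np.zeros(3),np.zeros(3),K(ct),np.array(ct['dist']))[0].ravel()
    m,ce,st=blob(ct,tuple(int(v) for v in p.round()));print(k,p.round(1),ce.round(1),st,(ray(ct,Tt,[ce],h-.002)[0][:2]-[x,y]).round(4))
E
```

```text
[ 0.44770541 -0.19872425  0.42988035]
red [243.9 146.6] [244.7 147.2] [232 136  26  24 470] [-0.0014 -0.0016]
yellow [284.2 146.8] [284.5 147.4] [274 137  22  22 383] [-0.0013 -0.0008]
blue [323.  147.1] [323.2 147.8] [314 139  19  19 291] [-0.0015 -0.0004]
green [360.4 147.6] [360.5 148.2] [353 140  16  17 213] [-0.0015 -0.0002]
```

View pics/scene2.png

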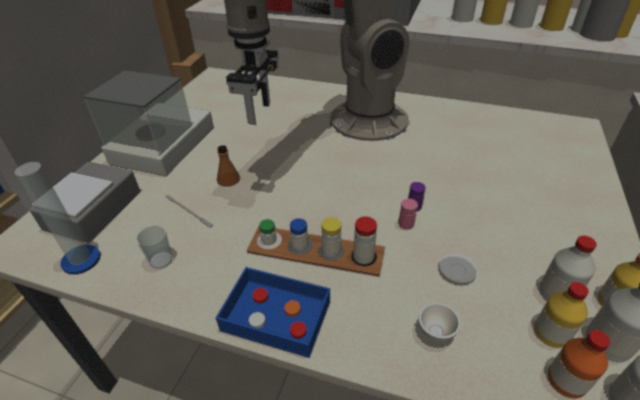

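The scene view shows the jars upright on their discs: green (268,235), blue (299,236), yellow (332,238) and red (366,242). All four measure within about 2 mm of centre. The flask at (228,165) and the look-alikes have not moved.

```bash
python3 -c "
from rig import manip;print(manip.close_job())"
```

```text
the job is handed in; nothing more can be done
None
```

The four jars stand upright in height order (red on black, yellow, blue, then green on white), each within about 2 mm of its disc centre; the flask was not moved, and the job was handed in at about 29 s with no verdict shown.

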